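# Lock the syringe into the spring infuser, draw its drive back to the index and hold it

## Task

On the trolley a syringe lies in the cradle of a spring-driven infuser. First swing the open keeper bar down over the barrel and press it until it snaps fully shut in its catch, so that the syringe cannot lift when it is drawn; then take the drive's T-handle and pull it out against its return spring until its pointer is in line with the index clip on the scale, and finish while still holding it there, because the nurse turns the tap next and the spring would run back if you let go. Leave the index clip where it is set, keep the syringe in its cradle and do not knock over or push away the things around it.

Things in the scene. Friction and masses are not known exactly. Their poses are not given: they have to be found in the camera images.
- infuser: syringe infuser, fixed on the trolley: white housing 88 x 252 x 32 mm, long along y. Origin under its centre, z up; +y points to the nose (tap, reaches y 142 mm), -y to the end where the drive is pulled out, -x is the front with the scale. On top: syringe cradle along x = 0 (syringe top z 53 mm), keeper bar at y 22 mm, carriage home at y -34 to -70 mm, end cap at y -118 mm (z 50 mm)
- keeper (a joint): keeper bar angle, rad: 0 shut (level over the barrel), grows opening up and back (to infuser +x), stop 1.9; friction hinge, stays where left; starts at 1.2 to 1.75. Bar 16 mm wide, 6 thick, 74 mm from axis to the end of its ribbed tab. A bulb under it meets two sprung rollers at about 0.22 rad; 6 to 10 N down on the tab snaps it past them and they keep it shut
- keeper_hinge (a point): point on the keeper's hinge axis (parallel to infuser y), at infuser x 28, y 22, z 57.5 mm, in the middle of the bar's thickness; at angle a a point r along the bar lies r cos(a) towards infuser -x and r sin(a) up. Hinge lugs reach z 62.5 mm and 14.5 mm to either side
- keeper_tab (a point): top face at the root of the bar's finger tab, 60 mm from the hinge axis; the tab is 22 mm wide and goes on 14 mm further. When shut it is at infuser x = -32 mm, z = 60.5 mm, just in front of the roller catch, and may be pushed straight down there
- drive (a joint): how far the drive carriage is pulled out, m: 0 home (its spring keeps it there), end stop at 0.045; moves along the infuser's -y. Return force about 5.6 N at home, growing by 1.6 N per cm to about 12 N at 0.040.
- drive_handle (a point): centre of the T-handle's bar: bar of 12 mm diameter, 56 mm long along the infuser's x, on a stem 14 mm (x) by 9 mm (y); bar centre 86 mm above the trolley top, 28 mm above the carriage's top (z 58 mm). Grasp it from above with the fingers closing along the infuser's y; free for 57 mm to either side above z = 63 mm
- drive_pointer (a point): tip of the thin steel pointer that stands out of the carriage's front side over the scale, 38 mm above the trolley top
- index_mark (a point): inner end of the fin of the small steel index clip (10 mm wide) that sits on the front edge of the scale, 40 mm above the trolley top; set by the nurse at 20 to 40 mm pull, not to be moved. In line means that pointer and fin have the same infuser y
- cradle (a point): where the syringe's origin lies when it is seated in the cradle, 36 mm above the trolley top
- syringe: 10 ml syringe with needle, lying loose in the cradle, plunger at its inner stop, thumb plate in the drive's claw; barrel 17 mm diameter, 93 mm long; origin on its underside, in the barrel, z up
- vial_a: bystander: the taller injection vial, 22 mm diameter, 47 mm high, standing behind the infuser; origin under its centre
- vial_b: bystander: the shorter injection vial, 22 mm diameter, 41 mm high, standing behind the infuser; origin under its centre
- infusion_set: bystander: infusion set in its clear pouch, 75 x 134 x 19 mm, lying behind the infuser; origin under its centre
- pen: bystander: marker pen 138 mm long, 9 mm thick, lying in front of the infuser; origin under its centre
- tape_roll: bystander: roll of paper tape, 40 mm across, 13 mm high, lying in front of the infuser; origin under its centre
- needle_sheath: bystander: clear needle sheath 56 x 8 x 8 mm, lying in front of the infuser's nose; origin under its centre

How it is judged:
By the outcome, as a careful person would: the job done as asked, in the order asked, and still so for the second after the job is handed in, while the arm keeps its last pose, push and grip.
It also fails if it takes over 43 s, if anything falls off the work surface, if the arm or the gripper's body presses on something with over 40 N, if the wrist force passes 120 N, or if a joint passes its speed limit or range.

## Robot

A 6-joint arm with a two-finger parallel gripper is mounted at the origin on a cart in front of the work surface, level with it; the furniture and walls round the work are solid. World frame = base frame: x ahead of the robot, y to its left, z up, the work surface at z = 0. Lengths are in mm, angles in rad, forces in N, time in s.
With the tool pointing down it reaches from about 325 to 775 mm from the base axis. Payload 5.5 kg.
Tool frame: the origin (TCP) lies midway between the tips of the shut fingers; the grasp point (between the pads) lies 19 mm behind it (env.grip_depth is the distance from the TCP to the grasp point, in mm); z points along the fingers, y is the line along which they close (so a half turn about z gives the same grasp; the last joint's range is limited). The gripper opens to 88 mm and grips with 3 to 60 N. Pads are 20 mm wide; open, the fingers measure 115 mm over their backs; the gripper's body (75 mm by 178 mm) begins 61 mm behind the grasp point.
Start: joints at [1.236, 0.091, 1.231, -0, 1.82, -0.057], TCP at [164.548, 577.01, 222.631] pointing down, gripper open.
Joint ranges: [-2.87, 2.87], [-0.86, 2.18], [0.17, 2.46], [-1.51, 4.65], [0.06, 2.69], [-2.65, 2.65]. Speed limits (rad/s): [2.57, 2.57, 3.01, 3.14, 3.14, 3.14].

## Interface

Orientations are given as a unit quaternion [x, y, z, w].
In Python, from rig import env, get_image gives the robot as it stands (env), with the cameras as plain functions.
- The arm moves only by the shell command python3 inch.py 'ROWS' [FORCE]. ROWS is a JSON list of rows, 1 to 12 of them, each of 5 numbers: dx, dy, dz in mm, then a turn about the tool's z in rad, then the opening from 0.0 (shut) to 1.0 (fully open); each row is the pose to reach, as a shift and turn from the pose commanded when the command began, along the tool's axes at that moment; what a row does not reach only later rows make up. A row lasts 1/12 s, in which the tool goes at most 41.7 mm and 0.125 rad, less where a joint would pass 70% of its speed; a pose out of reach is approached as far as the arm can. The fingers move at their own pace and stop on an object; FORCE is the grip in N (left out, the last holds). Time passes only in rows, so rows that do not move let the fingers close. It prints the time, the measured TCP pose, the force, the opening and the grip force at its end.
- env.read_state(): the state, without advancing time (a new reading comes with each control period).
- get_image(name): name is "side" or "top" or "wrist"; returns a dict with "color" (400x640x3 uint8, red, green, blue), "K" (3x3 intrinsics, pixels), "T" (4x4, takes a point from camera to world coordinates). Camera axes: x right, y down, z forward; pixel columns grow to the right and rows downward; lengths in mm; the calibration is good to about 2 mm. A picture is of the moment at which its call begins. There is no depth.
- env.hand_in(): hands the job in; it is judged then, once.
The state is a dict: "clock": time; "joint_positions": joint angles; "joint_vel": joint speeds; "joint_torque": joint torques, N m; "eef_pos": TCP position; "tool_rot": TCP orientation; "wrist_force": force on the tool from outside, world axes, zero at the start; "ft_torque": the same for the moment, N m; "gripper_width": opening from 0.0 (shut) to 1.0 (fully open); "gripper_force": force on a finger pad.
Only numpy, scipy, OpenCV 4.12 (cv2) and the standard library are available. Lean on these libraries where they do the work, as an engineer would, in place of code of your own. Each camera call takes 0.05 s, during which the arm holds its last target. There are 200 camera calls.

## Working session

There is one attempt and no reset: what is moved stays moved. The work goes in short steps, Python scripts to look and compute and a shell command to move; the robot and the scene stay as the last step left them, time stands still between calls to the robot, and variables do not carry over. Pictures are saved under pics/ and viewed, at most 10 in all, crops included, and the job is handed in when it is done.

```bash
ls; mkdir -p pics; python3 - <<'E'
from rig import env, get_image
import cv2,numpy as np
for n in("top","side"):
    d=get_image(n); cv2.imwrite(f"pics/{n}0.png",d["color"][:,:,::-1]); np.savez(f"pics/{n}0.npz",**d)
    print(n,d["K"].round(1).tolist(),d["T"].round(3).tolist())
s=env.read_state();print(s["clock"],s["eef_pos"],s["tool_rot"],s["wrist_force"],s["gripper_width"])
E
```

```text
inch.py
pics
rig.py
top [[424.1, 0.0, 313.0], [0.0, 424.1, 198.9], [0.0, 0.0, 1.0]] [[0.122, -0.969, 0.214, 340.413], [-0.993, -0.12, 0.023, 14.688], [0.003, -0.215, -0.977, 933.884], [0.0, 0.0, 0.0, 1.0]]
side [[477.4, 0.0, 330.6], [0.0, 477.4, 199.4], [0.0, 0.0, 1.0]] [[-0.974, -0.133, 0.185, 329.756], [-0.227, 0.481, -0.847, 748.287], [0.024, -0.867, -0.498, 508.765], [0.0, 0.0, 0.0, 1.0]]
0.1 [164.45299639 576.74880593 221.63473457] [ 1.38440745e-01  9.90370342e-01 -8.47291005e-04 -1.68026513e-04] [-0.05459549 -0.05933564  0.02706463] 0.9968678791168019
```

View pics/top0.png

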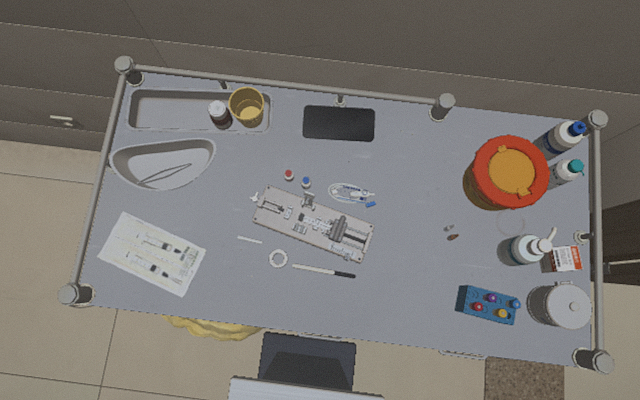

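View pics/side0.png

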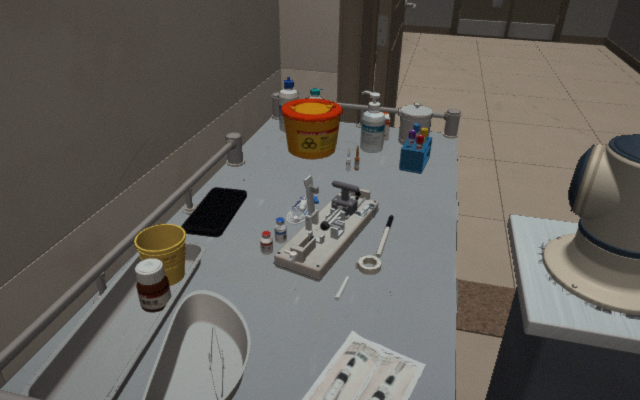

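The top view shows the infuser at about (312,222), nose to the left, handle at about (340,230), and the keeper standing open near (308,200). I'll enlarge both views for pixel accuracy.

```bash
python3 - <<'E'
import cv2
a=cv2.imread("pics/top0.png")[170:270,240:385]; cv2.imwrite("pics/topc.png",cv2.resize(a,None,fx=5.5,fy=5.5,interpolation=cv2.INTER_CUBIC))
a=cv2.imread("pics/side0.png")[170:280,255:390]; cv2.imwrite("pics/sidec.png",cv2.resize(a,None,fx=5,fy=5,interpolation=cv2.INTER_CUBIC))
E
```

```text
(no output)
```

View pics/topc.png

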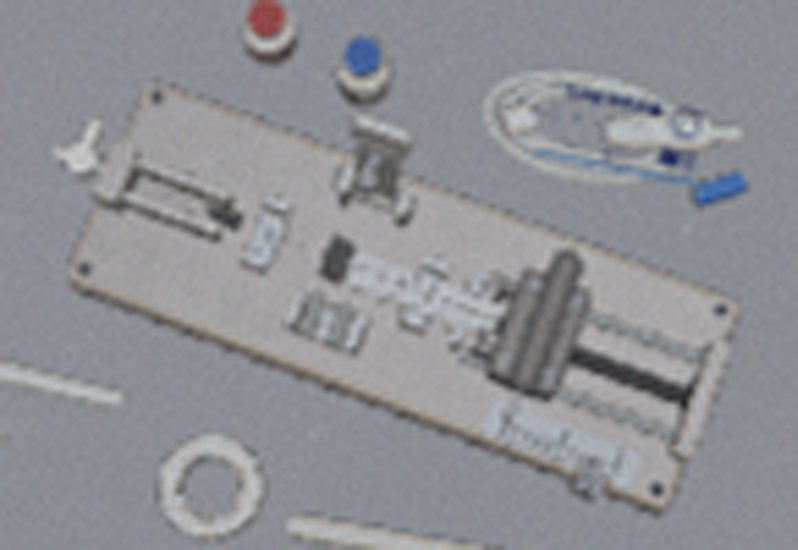

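View pics/sidec.png

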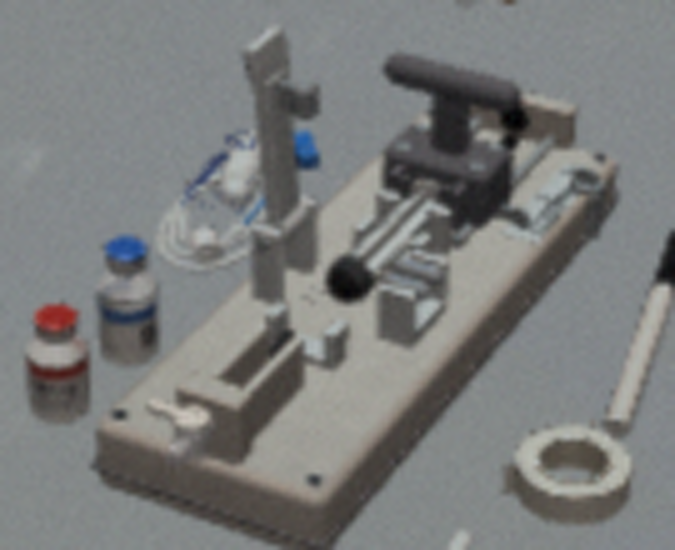

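The crops show four corner screws of the housing (top crop (157,97), (84,269), (720,310), (657,489)), the open keeper tab at about (385,128), the T-handle from (568,262) to (515,375), and the clip at about (590,480).

```bash
cat > geo.py <<'E'
import numpy as np
def cam(n): d=np.load(f"pics/{n}.npz"); return d["K"],d["T"]
def ray(n,uv):
    K,T=cam(n); return T[:3,3],T[:3,:3]@np.linalg.solve(K,[*uv,1])
def plane(n,uv,z):
    o,d=ray(n,uv); return o+d*(z-o[2])/d[2]
def tri(n1,u1,n2,u2):
    a,d=ray(n1,u1);b,e=ray(n2,u2)
    s=np.linalg.lstsq(np.c_[d,-e],b-a,rcond=None)[0]
    p,q=a+s[0]*d,b+s[1]*e
    return (p+q)/2,np.linalg.norm(p-q)
top=lambda u,v:(240+(u+.5)/5.5-.5,170+(v+.5)/5.5-.5)
side=lambda u,v:(255+(u+.5)/5-.5,170+(v+.5)/5-.5)
E
python3 - <<'E'
from geo import *
P=np.array([plane("top0",top(*p),32) for p in[(157,97),(84,269),(720,310),(657,489)]])
c=P.mean(0); yv=P[0]+P[1]-P[2]-P[3]; yv[2]=0; yv/=np.linalg.norm(yv); xv=np.array([yv[1],-yv[0],0])
print("c",c,"yaw of y",np.arctan2(yv[1],yv[0]))
R=np.c_[xv,yv]
loc=lambda p:np.r_[(p-c)@R,p[2]].round(1)
for p in P: print(loc(p))
print("side screws",[loc(plane("side0",side(*p),32)) for p in[(120,414),(314,480),(600,157)]])
for nm,t,s in[("tabtop",(385,128),(268,40)),("hbar back",(568,258),(390,68)),("hbar front",(512,378),(518,100))]:
    p,e=tri("top0",top(*t),"side0",side(*s)); print(nm,loc(p),p.round(1),round(e,1))
print("clip top",loc(plane("top0",top(590,480),40)))
np.savez("pose.npz",c=c,R=R)
E
```

```text
c [486.59160449  30.45825618  32.        ] yaw of y 1.3256738678213453
[ 37.2 118.9  32. ]
[-37.2 119.1  32. ]
[  37.1 -118.8   32. ]
[ -37.1 -119.3   32. ]
side screws [array([ 37. , 116.1,  32. ]), array([-36.9, 116.1,  32. ]), array([ -37.2, -123. ,   32. ])]
tabtop [ 35.6  20.4 130.5] [526.1  41.6 130.5] 2.3
hbar back [ 24.6 -55.9  86.9] [496.9 -29.8  86.9] 0.1
hbar front [-27.  -52.9  89.1] [447.6 -14.4  89.1] 4.7
clip top [-44.  -93.7  40. ]
```

```bash
cat > aim.py <<'E'
import sys,json,numpy as np
from rig import env, get_image
from scipy.spatial.transform import Rotation as Ro
q=np.load("pose.npz");c=q["c"];R=q["R"]
s=env.read_state();p=np.array(s["eef_pos"]);T=Ro.from_quat(s["tool_rot"]).as_matrix()
print("t",s["clock"],"local",((p-c)@R).round(1),round(p[2],1),"F",np.round(s["wrist_force"],1),"w",round(s["gripper_width"],3),"gf",s["gripper_force"])
print("turn (tool z)",-(np.arctan2(R[1,1],R[0,1])-np.arctan2(T[1,1],T[0,1])))
for x,y,z in json.loads(sys.argv[1]):
    w=np.r_[c[:2]+R[:2]@[x,y],z]; print((x,y,z),(T.T@(w-p)).round(1))
E
python3 aim.py '[[64,22,180],[64,22,107],[-5,22,105],[-32,22,90],[-44,22,80]]'
```

```text
t 0.1 local [-445.1  451.8] 221.6 F [-0.1 -0.1  0. ] w 0.997 gf 0.0
turn (tool z) -0.03265121182625008
(64, 22, 180) [-522.8 -412.9   42.3]
(64, 22, 107) [-522.9 -412.7  115.3]
(-5, 22, 105) [-453.9 -415.   117.3]
(-32, 22, 90) [-426.9 -415.8  132.3]
(-44, 22, 80) [-414.9 -416.2  142.3]
```

```bash
python3 inch.py '[[-35,-27,0,-0.033,0],[-70,-55,0,-0.033,0],[-105,-83,0,-0.033,0],[-140,-110,0,-0.033,0],[-175,-138,0,-0.033,0],[-210,-165,0,-0.033,0],[-240,-190,0,-0.033,0],[-270,-213,0,-0.033,0],[-300,-237,0,-0.033,0],[-330,-260,0,-0.033,0],[-360,-284,0,-0.033,0],[-390,-308,0,-0.033,0]]' 20; python3 aim.py '[[64,22,180],[64,22,107],[-5,22,105],[-32,22,90],[-44,22,80]]'
```

```text
clock: 1.1
eef_pos: [455.9, 171.7, 222.3]
tool_rot: [0.122, 0.992, -0.0, -0.0]
wrist_force: [0.2, 1.0, -0.1]
gripper_width: 0.126
gripper_force: 0.0
t 1.1 local [-64.1 129.5] 222.3 F [ 0.2  1.  -0.1] w 0.126 gf 0.0
turn (tool z) -0.00011252837544817318
(64, 22, 180) [-128.1 -107.5   42.3]
(64, 22, 107) [-128.1 -107.5  115.3]
(-5, 22, 105) [ -59.1 -107.5  117.3]
(-32, 22, 90) [ -32.1 -107.5  132.3]
(-44, 22, 80) [ -20.1 -107.5  142.3]
```

```bash
python3 inch.py '[[-30,-25,10,0,0],[-60,-50,20,0,0],[-90,-75,30,0,0],[-120,-100,40,0,0],[-128,-107,42,0,0],[-128,-107,42,0,0]]'; python3 aim.py '[[64,22,107],[-5,22,105],[-32,22,90],[-44,22,80]]'
python3 - <<'E'
from rig import env, get_image
import cv2,numpy as np
d=get_image("side"); cv2.imwrite("pics/side1.png",cv2.resize(d["color"][90:270,230:400,::-1],None,fx=3.3,fy=3.3,interpolation=cv2.INTER_CUBIC))
E
```

```text
clock: 1.6
eef_pos: [553.5, 36.6, 178.2]
tool_rot: [0.124, 0.992, -0.0, -0.002]
wrist_force: [-0.1, -0.1, 1.0]
gripper_width: 0.007
gripper_force: 0.0
t 1.6 local [63.5 22.2] 178.2 F [-0.1 -0.1  1. ] w 0.007 gf 0.0
turn (tool z) -0.0036955689814910375
(64, 22, 107) [-0.8 -0.1 71.2]
(-5, 22, 105) [68.2 -0.4 73.5]
(-32, 22, 90) [95.1 -0.5 88.6]
(-44, 22, 80) [107.1  -0.5  98.7]
```

View pics/side1.png

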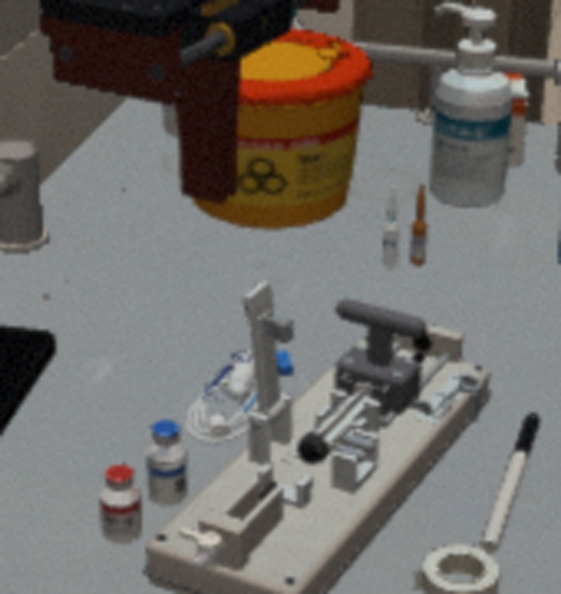

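The shut fingers (tips at about (210,195)) are up behind the keeper tab at (258,300), clear of everything. I'll go down and then sweep.

```bash
python3 inch.py '[[0,0,30,0,0],[0,0,60,0,0],[0,0,71,0,0],[0,0,71,0,0],[15,0,71,0,0],[30,0,71,0,0],[40,0,71,0,0],[50,0,72,0,0],[60,0,73,0,0],[68,0,73,0,0],[68,0,73,0,0]]'; python3 aim.py '[[-32,22,90],[-44,22,80],[-44,22,70]]'
```

```text
clock: 2.57
eef_pos: [487.0, 56.6, 109.9]
tool_rot: [0.121, 0.993, 0.0, 0.001]
wrist_force: [0.3, -1.2, 0.1]
gripper_width: 0.004
gripper_force: 0.0
t 2.5667 local [-5.9 25.4] 109.9 F [ 0.3 -1.2  0.1] w 0.004 gf 0.0
turn (tool z) 0.0018222757705594894
(-32, 22, 90) [26.1 -3.4 19.8]
(-44, 22, 80) [38.2 -3.4 29.8]
(-44, 22, 70) [38.2 -3.4 39.8]
```

```bash
python3 inch.py '[[10,-2,7,0,0],[20,-3,14,0,0],[27,-3,20,0,0],[33,-3,25,0,0],[38,-3,30,0,0],[38,-3,30,0,0]]'; python3 aim.py '[[-44,22,70],[-44,22,60]]'
python3 - <<'E'
from rig import env, get_image
import cv2,numpy as np
d=get_image("side"); cv2.imwrite("pics/side2.png",cv2.resize(d["color"][130:280,240:400,::-1],None,fx=3.5,fy=3.5,interpolation=cv2.INTER_CUBIC))
E
```

```text
clock: 3.07
eef_pos: [449.4, 62.1, 77.5]
tool_rot: [0.122, 0.993, 0.0, 0.0]
wrist_force: [-1.9, 0.8, 0.8]
gripper_width: 0.005
gripper_force: 0.7
t 3.0667 local [-43.7  21.7] 77.5 F [-1.9  0.8  0.8] w 0.005 gf 0.7294503344746772
turn (tool z) 0.000737030314470255
(-44, 22, 70) [0.3 0.3 7.5]
(-44, 22, 60) [ 0.3  0.3 17.5]
```

View pics/side2.png

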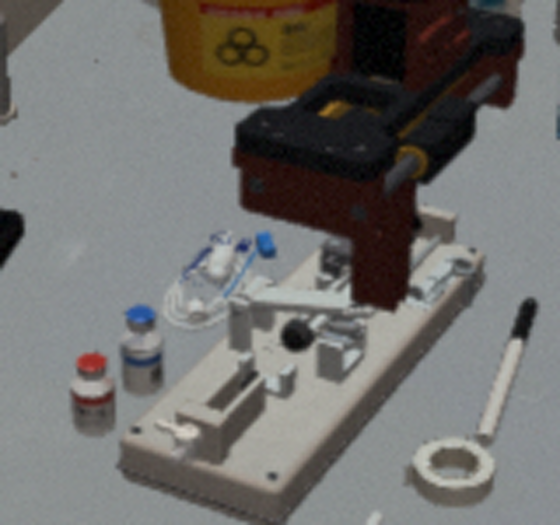

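The keeper (pixels (245,297) to (355,300)) is down nearly level, with the fingers on its tab at (380,300). Now I press in small steps.

```bash
python3 inch.py '[[0,0,4,0,0],[0,0,8,0,0],[0,0,8,0,0]]'; python3 inch.py '[[0,0,3,0,0],[0,0,6,0,0],[0,0,6,0,0]]'; python3 inch.py '[[0,0,2,0,0],[0,0,4,0,0],[0,0,4,0,0]]'
```

```text
clock: 3.37
eef_pos: [449.8, 61.8, 69.4]
tool_rot: [0.122, 0.993, -0.0, -0.0]
wrist_force: [0.3, -0.9, -0.9]
gripper_width: 0.003
gripper_force: 0.0
clock: 3.62
eef_pos: [449.6, 61.7, 62.7]
tool_rot: [0.122, 0.993, -0.0, -0.001]
wrist_force: [-0.2, 0.6, 0.6]
gripper_width: 0.004
gripper_force: 0.0
clock: 3.87
eef_pos: [450.0, 61.8, 60.8]
tool_rot: [0.122, 0.993, 0.0, 0.0]
wrist_force: [-3.8, 0.7, 7.1]
gripper_width: 0.009
gripper_force: 3.8
```

```bash
python3 inch.py '[[0,0,2,0,0],[0,0,2,0,0]]';python3 inch.py '[[0,0,1.5,0,0],[0,0,1.5,0,0]]'
```

```text
clock: 4.03
eef_pos: [450.0, 61.9, 60.0]
tool_rot: [0.122, 0.993, 0.0, 0.001]
wrist_force: [-6.7, 0.2, 14.0]
gripper_width: 0.004
gripper_force: 6.9
clock: 4.2
eef_pos: [450.1, 62.0, 59.4]
tool_rot: [0.122, 0.993, 0.0, 0.001]
wrist_force: [-8.9, -1.1, 18.7]
gripper_width: 0.004
gripper_force: 9.2
```

Firm stop at z ≈ 60, the shut height. I'll retreat upward, open partly, move above the handle, and check.

```bash
python3 inch.py '[[0,0,-30,0,0],[0,0,-60,0,0],[0,0,-95,0,0.3],[-14,-25,-100,0,0.6],[-28,-50,-100,0,0.6],[-42,-76,-100,0,0.6],[-43,-76,-100,0,0.6]]';python3 aim.py '[[0,-54,110],[0,-54,68]]'
python3 - <<'E'
from rig import env, get_image
import cv2,numpy as np
for n in("wrist","top","side"):
    d=get_image(n); np.savez(f"pics/{n}3.npz",**d); 
    if n=="wrist": cv2.imwrite("pics/wrist3.png",d["color"][:,:,::-1]); print(d["T"][:3,3])
    if n=="side": cv2.imwrite("pics/side3.png",cv2.resize(d["color"][150:280,255:390,::-1],None,fx=4.5,fy=4.5,interpolation=cv2.INTER_CUBIC))
E
```

```text
clock: 4.78
eef_pos: [473.8, -26.1, 156.1]
tool_rot: [0.124, 0.992, -0.001, 0.0]
wrist_force: [-1.0, 0.4, -0.3]
gripper_width: 0.345
gripper_force: 0.0
t 4.7833 local [  1.4 -58. ] 156.1 F [-1.   0.4 -0.3] w 0.345 gf 0.0
turn (tool z) -0.0033522210954528564
(0, -54, 110) [ 1.4  4.1 46.1]
(0, -54, 68) [ 1.5  4.2 88.1]
[409.59902237  -9.20225924 318.72062972]
```

View pics/wrist3.png

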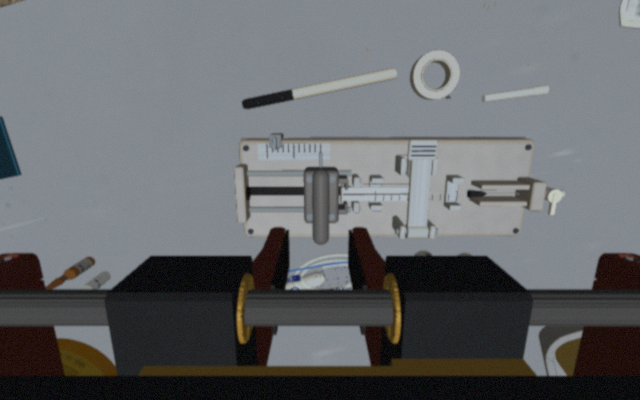

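View pics/side3.png

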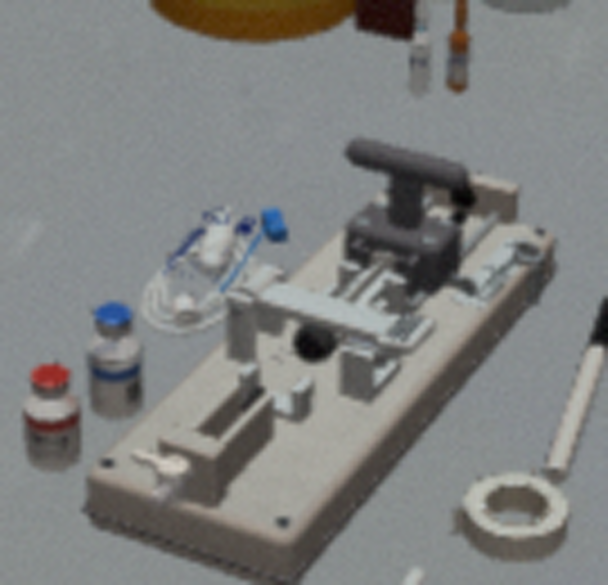

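The keeper lies level and shut in its catch (side crop (260,290)–(420,330)). The wrist view shows the pointer tip at about (321,152), the clip at about (277,140), and the handle bar at (321,205).

```bash
python3 - <<'E'
from geo import *
q=np.load("pose.npz");c,R=q["c"],q["R"]
loc=lambda uv,z:((plane("wrist3",uv,z)-c)@R).round(1)
for nm,uv,z in[("screw",(246,147),32),("screw",(529,147),32),("screw",(516,231),32),("bar front",(321,170),86),("bar rear",(321,241),86),("pointer",(321,152),38),("clip",(277,143),40)]: print(nm,loc(uv,z))
im=np.load("pics/wrist3.npz")["color"].mean(2).astype(int)
print("clip");print(im[132:150,266:290]);print("ptr");print(im[146:166:2,312:332])
E
python3 aim.py '[[0,-54,110],[0,-54,68]]'
```

```text
screw [ -37.  -119.4]
screw [-36.5 119.2]
screw [ 38.4 119. ]
bar front [-26.3 -56.2]
bar rear [ 26.5 -56.3]
pointer [-33.4 -56. ]
clip [-41.  -92.1]
clip
[[136 135 138 136 137 133 132 124 123 122 123 124 123 123 116 123 124 132
  137 138 137 137 136 138]
 [135 136 136 135 130 116 108 102 100 100 100  98  99  97  95  93 103 118
  133 138 135 140 136 137]
 [138 138 135 130 123 110 100  98  98  95  98  98  96  96  89  69  80 105
  131 137 134 135 136 137]
 [136 138 133 125 126 120 118 115 112 114 115 120 116 114 100  71  68  93
  128 137 140 137 138 138]
 [134 136 130 126 129 125 125 124 117 116 123 125 129 125 109  72  64  95
  129 136 134 134 135 132]
 [121 121 121 122 128 126 124 125 115 109 113 125 128 124 110  76  74  98
  118 124 126 125 120 119]
 [102 101 101 116 124 122 119 129 128 110 106 121 126 128 113  81  79  94
  103 103 104 102  96  94]
 [ 92  94  97 109 122 122 115 127 131 119 106 125 128 123 110  89  84  89
   93  91  91  94  90  91]
 [106 106 107 115 124 121 116 128 131 121 106 122 129 124 113 101 104 109
  109 112 111 109 113 111]
 [129 128 124 123 125 120 116 127 13
[... 1195 characters left out ...]
170 171 166
  164 162]
 [169 168 167 170 168 167 153 126 125 133 142 162 168 168 168 169 169 166
  161 161]
 [174 175 172 173 171 171 158 130 135 135 147 167 170 170 171 173 172 169
  163 161]
 [172 174 172 173 171 169 160 135 136 139 148 168 173 172 175 172 174 169
  163 163]
 [165 165 162 164 162 164 152 131 133 138 139 159 164 164 165 164 163 164
  160 159]
 [162 162 162 164 161 162 152 131 133 135 137 157 163 165 163 163 165 162
  160 161]
 [163 163 164 161 162 162 153 134 134 136 139 157 159 161 160 162 161 161
  162 162]]
t 4.9333 local [ -0.4 -54.4] 155.8 F [ 0.4 -0.5  0.2] w 0.478 gf 0.0
turn (tool z) -0.0005998104209583577
(0, -54, 110) [-0.5  0.4 45.8]
(0, -54, 68) [-0.5  0.3 87.8]
```

```bash
python3 inch.py '[[0,-1,20,0,0.6],[0,-1,50,0,0.6],[0,-1,75,0,0.6],[0,-1,87,0,0.6],[0,-1,87,0,0.6]]';  python3 inch.py '[[0,0,0,0,0],[0,0,0,0,0],[0,0,0,0,0],[0,0,0,0,0],[0,0,0,0,0],[0,0,0,0,0],[0,0,0,0,0]]' 40; python3 aim.py '[[0,-92,68]]'
cat > look.py <<'E'
import sys,cv2
from geo import *
from rig import env, get_image
n=sys.argv[1]; d=get_image("wrist"); np.savez(f"pics/{n}.npz",**d)
K,T=d["K"],d["T"]; q=np.load("pose.npz");c,R=q["c"],q["R"]
w=lambda x,y,z:(lambda p:(K@p)[:2]/p[2])(T[:3,:3].T@(np.r_[c[:2]+R[:2]@[x,y],z]-T[:3,3]))
u,v=w(-38,-85,39).round().astype(int); print("crop origin",u-40,v-30)
cv2.imwrite(f"pics/{n}.png",cv2.resize(d["color"][v-30:v+30,u-40:u+40,::-1],None,fx=9,fy=9,interpolation=cv2.INTER_CUBIC))
E
```

```text
clock: 5.35
eef_pos: [470.7, -22.1, 65.7]
tool_rot: [0.121, 0.993, 0.0, -0.003]
wrist_force: [-0.8, 0.1, -0.3]
gripper_width: 0.598
gripper_force: 0.0
clock: 5.93
eef_pos: [472.9, -24.5, 69.7]
tool_rot: [0.122, 0.992, -0.001, 0.0]
wrist_force: [-0.2, -1.5, 2.7]
gripper_width: 0.126
gripper_force: 40.0
t 5.9333 local [  0.1 -56.7] 69.7 F [-0.2 -1.5  2.7] w 0.126 gf 40.01489818096161
turn (tool z) -0.0002757157835806545
(0, -92, 68) [  0.1 -35.3   1.8]
```

Grasped (11 mm opening). I'll pull most of the way.

```bash
python3 inch.py '[[0,-4,0,0,0],[0,-8,0,0,0],[0,-12,0,0,0],[0,-16,0,0,0],[0,-20,0,0,0],[0,-24,0,0,0],[0,-28,0,0,0],[0,-31,0,0,0],[0,-34,0,0,0],[0,-34,0,0,0],[0,-34,0,0,0]]'; python3 aim.py '[]'; python3 look.py wrist4
```

```text
clock: 6.85
eef_pos: [465.5, -53.9, 69.7]
tool_rot: [0.121, 0.993, 0.003, 0.001]
wrist_force: [1.9, 9.6, 1.9]
gripper_width: 0.125
gripper_force: 40.0
t 6.85 local [  0. -87.] 69.7 F [1.9 9.6 1.9] w 0.125 gf 40.00189483165741
turn (tool z) 0.0018113051004413627
crop origin 282 133
```

View pics/wrist4.png

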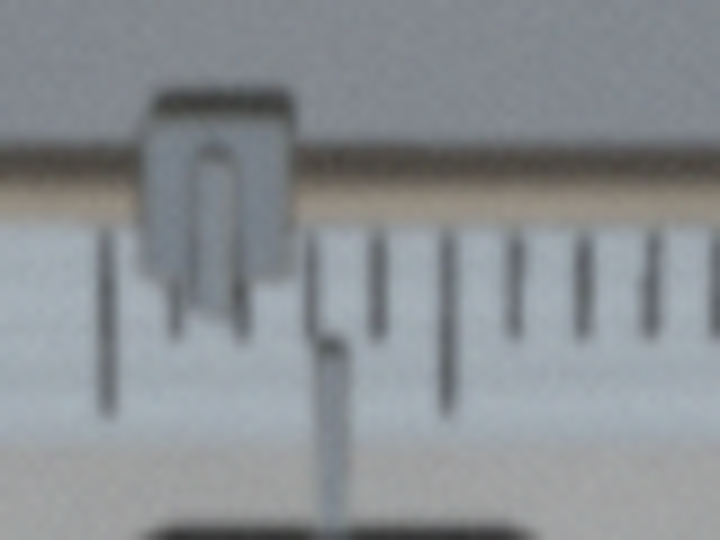

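The close-up shows the pointer tip at crop (331,345) and the fin's inner end at crop (212,312), so the pointer is still short.

```bash
python3 - <<'E'
from geo import *
q=np.load("pose.npz");c,R=q["c"],q["R"]
f=lambda u,v:(282+(u+.5)/9-.5,133+(v+.5)/9-.5)
loc=lambda uv,z:((plane("wrist4",uv,z)-c)@R).round(2)
print("ptr",loc(f(331,345),38),"fin",loc(f(212,312),40),"clip edges",loc(f(142,200),40),loc(f(294,200),40), "ticks",loc(f(107,300),32.5),loc(f(447,300),32.5))
E
```

```text
ptr [-33.47 -86.86] fin [-35.93 -94.47] clip edges [-43.06 -98.85] [-43.08 -89.23] ticks [ -35.53 -101.69] [-35.57 -79.15]
```

```bash
python3 inch.py '[[0,-3,0,0,0],[0,-5.5,0,0,0],[0,-7.5,0,0,0],[0,-7.5,0,0,0],[0,-7.5,0,0,0],[0,-7.5,0,0,0]]'; python3 aim.py '[]'; python3 look.py wrist5
```

```text
clock: 7.4
eef_pos: [463.8, -60.8, 69.7]
tool_rot: [0.121, 0.993, 0.003, 0.001]
wrist_force: [1.6, 10.9, 2.4]
gripper_width: 0.128
gripper_force: 40.0
t 7.4 local [  0.1 -94.1] 69.7 F [ 1.6 10.9  2.4] w 0.128 gf 40.002204179763794
turn (tool z) 0.002190364122351074
crop origin 294 133
```

View pics/wrist5.png

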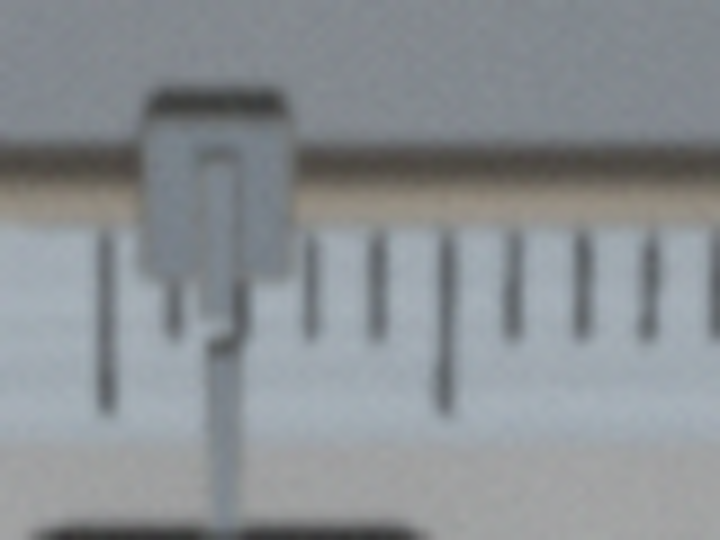

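The pointer tip is at crop (223,345) and the fin's inner end at (217,315): almost in line.

```bash
python3 - <<'E'
from geo import *
q=np.load("pose.npz");c,R=q["c"],q["R"]
f=lambda u,v:(294+(u+.5)/9-.5,133+(v+.5)/9-.5)
loc=lambda uv,z:((plane("wrist5",uv,z)-c)@R).round(2)
print("ptr",loc(f(223,345),38),"fin",loc(f(217,312),40),"fin root", loc(f(219,170),40))
g=np.load("pics/wrist5.npz")["color"].mean(2).astype(int)
print("fin rows 160-168");print(g[160:168,311:325]);print("ptr rows 172-186");print(g[172:188:2,311:325])
E
```

```text
ptr [-33.47 -93.94] fin [-35.94 -94.34] fin root [-44.98 -94.23]
fin rows 160-168
[[127 129 127 126 126 125 127 131 127 119 125 129 126 127]
 [124 129 126 127 125 126 130 133 127 117 126 127 126 128]
 [128 128 129 127 125 125 130 132 127 118 121 126 127 128]
 [129 125 123 128 129 130 129 133 126 118 123 132 132 132]
 [144 128 117 132 140 131 131 132 123 105 117 143 148 148]
 [161 132 111 136 150 134 132 130 120  96 117 158 166 167]
 [162 132 108 140 154 135 131 131 122  93 118 160 172 174]
 [160 131 107 140 156 138 133 131 121  93 116 163 174 173]]
ptr rows 172-186
[[170 168 168 170 167 151 113 105 108 121 158 169 171 170]
 [165 167 167 167 164 153 130 129 128 133 160 166 168 169]
 [169 168 170 168 166 159 131 131 131 137 161 169 172 171]
 [175 175 175 172 170 160 135 132 133 142 167 172 174 173]
 [170 169 168 170 170 154 134 132 130 140 160 168 170 170]
 [160 162 160 161 160 153 138 132 133 137 155 160 163 163]
 [157 159 158 156 158 152 143 135 133 136 151 158 159 159]
 [159 160 159 159 157 155 141 136 135 142 154 158 156 159]]
```

```bash
python3 inch.py '[[0,-0.4,0,0,0],[0,-0.4,0,0,0],[0,-0.4,0,0,0],[0,-0.4,0,0,0],[0,-0.4,0,0,0],[0,-0.4,0,0,0]]'; python3 aim.py '[]'; python3 look.py wrist6; python3 - <<'E'
import numpy as np
g=np.load("pics/wrist6.npz")["color"].mean(2).astype(int)
print(g[166:168,309:327]);print(g[172:180:2,309:327])
E
```

```text
clock: 7.95
eef_pos: [463.8, -61.0, 69.7]
tool_rot: [0.121, 0.993, 0.003, 0.001]
wrist_force: [3.8, 11.8, 1.5]
gripper_width: 0.128
gripper_force: 40.0
t 7.95 local [  0.1 -94.3] 69.7 F [ 3.8 11.8  1.5] w 0.128 gf 40.00256896018982
turn (tool z) 0.0023389884631119795
crop origin 294 133
[[174 174 171 150 108 129 151 141 131 131 127 116 114 156 174 174 173 175]
 [172 174 169 152 108 126 157 154 144 133 129 115 114 160 172 174 172 170]]
[[171 171 170 171 168 169 168 150 111 104 110 122 158 171 170 173 168 169]
 [167 166 171 170 168 167 167 152 127 130 129 134 159 165 167 167 166 167]
 [169 171 171 170 170 169 168 157 130 128 131 138 164 170 169 171 171 169]
 [173 173 175 171 173 173 174 160 131 131 129 140 165 174 173 175 174 174]]
```

```bash
python3 -c "
from rig import env, get_image
print(env.hand_in())"
```

```text
the job is handed in; nothing more can be done
None
```

I pressed the keeper bar fully shut, then pulled the T-handle until its pointer was in line with the index clip to within about 0.3 mm by the wrist camera. The gripper still holds it there at 40 N, and I handed the job in at about 8 s; no verdict was returned.

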